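# Put the date coder's battery pack on charge

## Robot

A 6-joint arm with a two-finger parallel gripper is mounted at the origin on the work surface. World frame = base frame: x ahead of the robot, y to its left, z up, the work surface at z = 0. Lengths are in mm, angles in rad, forces in N, time in s.
With the tool pointing down it reaches from about 300 to 950 mm from the base axis. Payload 3.1 kg.
Tool frame: the origin (TCP) lies on the mounting face of the last link; the fingertips stand 173 mm ahead of it and the grasp point (between the pads) lies 155 mm ahead of it; z points along the fingers, y is the line along which they close (so a half turn about z gives the same grasp; the last joint's range is limited). The gripper opens to 85 mm and grips with 20 to 120 N. Pads are 22 mm wide; open, the fingers measure 114 mm over their backs; the gripper's body (76 mm by 85 mm) begins 54 mm behind the grasp point. The pads swing forward as they close: fully open they stand 13 mm farther back than shut.
Start: joints at [-1.247, 0.308, 1.634, -0, 1.2, -0.07], TCP at [239.788, -577.179, 404.672] pointing down, gripper open.
Joint ranges: [-3.06, 3.06], [-0.79, 1.96], [0.05, 2.63], [-1.19, 4.34], [0.05, 2.64], [-2.94, 2.94]. Speed limits (rad/s): [2.79, 2.79, 3.14, 3.14, 3.14, 3.14].

## Interface

Orientations are given as a 3x3 rotation matrix whose columns are the frame's x, y, z axes.
In Python, from cell import env, imaging gives the robot as it stands.
- The arm moves only by the tool step_arm, never from a script. Its argument "steps" is a list of rows, each an object of numbers: "gripper": the closure, from 0 (fully open) to 1 (shut); "x", "y", "z": the shift along the tool's x, y, z in mm; "ax", "ay", "az": the turn, a rotation vector about the tool's x, y, z in degrees. In form: [{"gripper": .., "x": .., "y": .., "z": .., "ax": .., "ay": .., "az": ..}, ...]. A call has 1 to 8 rows; each row is the pose to reach, as a shift and turn from the pose commanded when the call began, along the tool's axes at that moment; what a row does not reach only later rows make up. A row lasts 1/10 s, in which the tool goes at most 50 mm and 8.59 degrees, less where a joint would pass 70% of its speed; a pose out of reach is approached as far as the arm can. A call with a gripper value outside its range is refused whole. The fingers move at their own pace and stop on an object; "newtons" is the grip in N (left out, the last holds). Time passes only in rows, so rows that repeat a pose let the fingers close. It gives the time, the measured TCP pose, the force, the opening and the grip force at its end, in the units of the state.
- env.get_state(): the state, without advancing time (a new reading comes with each control period).
- imaging.grab_frame(name): name is "scene" or "top" or "wrist"; returns (picture, depth): 384x512x3 uint8, red, green, blue; 384x512 float32, mm along the optical axis (not along the pixel's ray), 0 where there is no reading.
- imaging.get_calibration(name): a dict with "intrinsics" (3x3 intrinsics, pixels), "pose" (4x4, takes a point from camera to world coordinates). Camera axes: x right, y down, z forward; pixel columns grow to the right and rows downward; lengths in mm; the calibration is good to about 2 mm. A picture is of the moment at which its call begins: read the wrist's pose just before it. get_calibration takes no time and is no camera call; for the wrist camera it gives the pose at the moment of the call.
- env.job_done(): hands the job in; it is judged then, once.
The state is a dict: "clock": time; "qpos": joint angles; "joint_velocities": joint speeds; "joint_efforts": joint torques, N m; "tcp_pos": TCP position; "ee_rot": TCP orientation; "ft_force": force on the tool from outside, world axes, zero at the start; "moment": the same for the moment, N m; "finger_gap": finger opening in mm; "gripper_force": force on a finger pad.
Only numpy, scipy, OpenCV 4.12 (cv2) and the standard library are available. Lean on these libraries where they do the work, as an engineer would, in place of code of your own. Each camera call takes 0.05 s, during which the arm holds its last target. There are 200 camera calls.

## Task

Put the can date coder's battery pack on charge: with the fingertips, press it down hard against the dock's spring-lifted bed and, keeping it pressed, slide it in under the two leaf springs until it is fully home against the back stop, then let go so that the springs hold it there. Do not lift the pack, and leave everything else on the bench where it stands.

Things in the scene. Friction and masses are not known exactly. Their poses are not given: they have to be found in the camera images.
- pack: Battery pack, loose stepped black block, 0.4 kg, lying on the dock's open porch. Origin: centre of its underside; x towards the dock's back stop, z up. Foot 110 (x) x 84 x 6 mm, its edges 10 mm flanges beside the 64 mm wide case. Case: low ribbed thumb deck at x -55 to -5 mm, top 18 mm up; tall housing at x -5 to 55 mm, top 38 mm, whose upright rear wall (x -5 mm) a fingertip on the deck can push.
- deck (a point): Point on the pack: centre of the thumb deck's top face (50 mm along x, 64 mm wide), at pack x -30 mm, 18 mm above the pack's underside; the pack's axes.
- dock: Charging dock, fixed to the bench, grey base 236 (x) x 120 mm. Origin: centre of its underside, on the bench; x is the sliding direction (porch to back stop), z up. Side walls, inner faces at y +-44 mm, guide the pack; tops 46 mm high, 52 mm beside the springs. The pack lies on a spring-lifted metal bed, top 36 mm high at rest, which sinks straight down. Back stop face at x 95 mm, top 80 mm.
- springs (a point): Point on the dock (x 28 mm, y 0, 36 mm high; dock's axes) midway between the front lower edges of two rigid steel bars, one a side, x 28 to 41 mm, inner edges y +-35 mm, top 47 mm. Each carries a 50 mm bronze leaf spring sloping down towards the stop, free end 28 mm high. At rest the pack's flanges (top 42 mm high) hit the bars; pressed over 6 mm, better 8 to 11 mm, they pass under. Open above between the bars.
- home (a point): Point on the dock (x 40 mm, y 0, 36 mm high; dock's axes): the pack's origin lies at it, seen from above, when the pack is fully home against the back stop. Released there under the leaf springs, the pack stays about 8 mm lower than this point.
- bed (a joint): How far the spring-lifted bed is pressed down, m: 0 at rest with the pack lying on it, at most 0.012 (hard stop). On the pack it takes about 10 N to sink it 6 mm, 12 N for 8 mm, 15 N for 12 mm; sliding the pressed pack along then takes some 10 to 16 N. With the pack home and let go under the leaf springs it stays about 0.008 down.
- can_tall: Bystander, loose: a full 473 ml drinks can, 66 mm across, 157 mm tall. Origin at the centre of its underside.
- can_short: Bystander, loose: a full 355 ml drinks can, 66 mm across, 122 mm tall. Origin at the centre of its underside.
- glass_a: Bystander, loose: a taster glass standing upside down, 66 mm across, 100 mm tall. Origin at the centre of its underside.
- glass_b: Bystander, loose: a second taster glass standing upside down, 66 mm across, 100 mm tall. Origin at the centre of its underside.
- coder: Bystander, loose: the hand-held date coder, a grey box 150 x 72 x 66 mm with a black nose (190 mm overall) and a black loop handle on top up to 131 mm high. Origin at the centre of its underside.
- coasters: Bystander, loose: a round stack of cork coasters, 94 mm across, 22 mm high. Origin at the centre of its underside.
- spanner: Bystander, loose: a 170 mm steel spanner lying flat. Origin at the middle of its length.
Not all that is in view belongs to the job. What is shaped like the pack but purple or yellow is not meant.

How it is judged:
By the outcome, as a careful person would: the job done as asked, in the order asked, and still so for the second after the job is handed in, with the robot touching nothing.
It also fails if it takes over 45 s, if anything falls off the work surface, if the arm or the gripper's body presses on something with over 40 N, if the wrist force passes 120 N, or if a joint passes its speed limit or range.

## Working session

There is one attempt and no reset: what is moved stays moved. The work goes in short steps, Python scripts to look and compute and a tool call to move; the robot and the scene stay as the last step left them, time stands still between calls to the robot, and variables do not carry over. Pictures are saved under pics/ and viewed, at most 10 in all, crops included, and the job is handed in when it is done.

Besides the shell and the picture viewer there is one more tool, called after "Call:" by a JSON object that holds its "method" and its "body", one argument or row to a line. step_arm: Moves the arm, as the interface text tells. Its arguments: {"type":"object","properties":{"steps":{"type":"array"},"newtons":{"type":"number"}},"required":["steps"]}

```bash
mkdir -p pics
cat > h.py <<'E'
import numpy as np, cv2
from cell import env, imaging
def grab(n):
    c=imaging.get_calibration(n); p,d=imaging.grab_frame(n); np.savez('pics/%s.npz'%n,p=p,d=d,K=c['intrinsics'],T=c['pose']); return p,d
def pts(n):
    f=np.load('pics/%s.npz'%n); d=f['d'];K=f['K'];T=f['T']
    v,u=np.mgrid[:384,:512]
    P=np.stack([(u-K[0,2])/K[0,0]*d,(v-K[1,2])/K[1,1]*d,d],-1)
    W=P@T[:3,:3].T+T[:3,3]; W[d==0]=np.nan
    return f['p'],W
E
python3 - <<'E'
from h import *
a,_=grab('top'); b,_=grab('scene')
cv2.imwrite('pics/top1.png',cv2.resize(a[...,::-1],(800,600),interpolation=cv2.INTER_CUBIC))
cv2.imwrite('pics/scene1.png',cv2.resize(b[...,::-1],(800,600),interpolation=cv2.INTER_CUBIC))
print(env.get_state())
E
```

```text
{'clock': 0.1, 'qpos': array([-1.24667539e+00,  3.08951181e-01,  1.63504830e+00,  1.35527412e-05,
        1.19969178e+00, -6.96485111e-02]), 'joint_velocities': array([-0.00049773, -0.00035255, -0.00426165, -0.00011005, -0.00022572,
       -0.00024459]), 'joint_efforts': array([-1.37277282e-03, -4.16409302e+01, -2.77643913e+01, -2.13577141e-04,
        3.92806673e-03, -2.87178004e-06]), 'tcp_pos': array([ 239.68129005, -576.80874476,  403.54603885]), 'ee_rot': array([[ 9.23471335e-01,  3.83666863e-01, -6.56382023e-04],
       [ 3.83667392e-01, -9.23469198e-01,  1.99335535e-03],
       [ 1.58635813e-04, -2.09263890e-03, -9.99997798e-01]]), 'ft_force': array([-0.31626091, -0.25294156, -0.5070337 ]), 'moment': array([-0.01638319,  0.00880037,  0.00465978]), 'gripper_force': 0.0, 'finger_gap': 85.05554653920017}
```

View pics/top1.png

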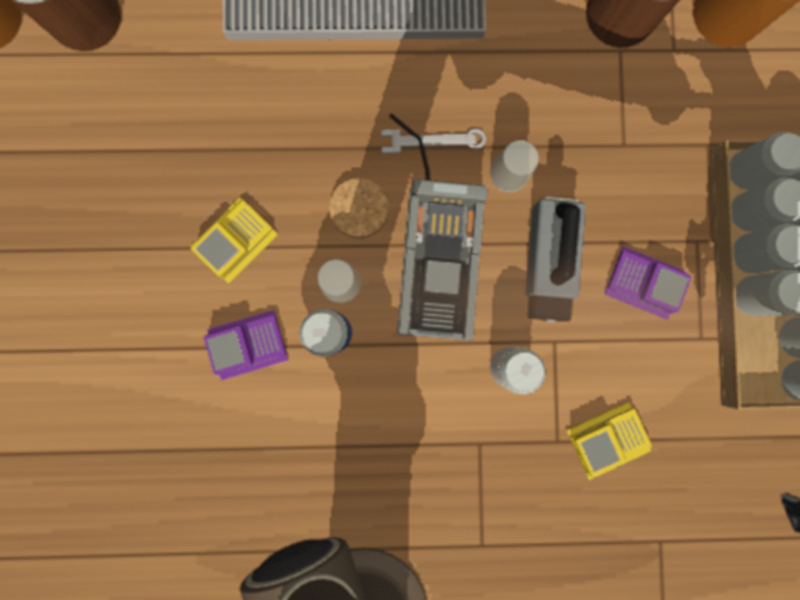

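View pics/scene1.png

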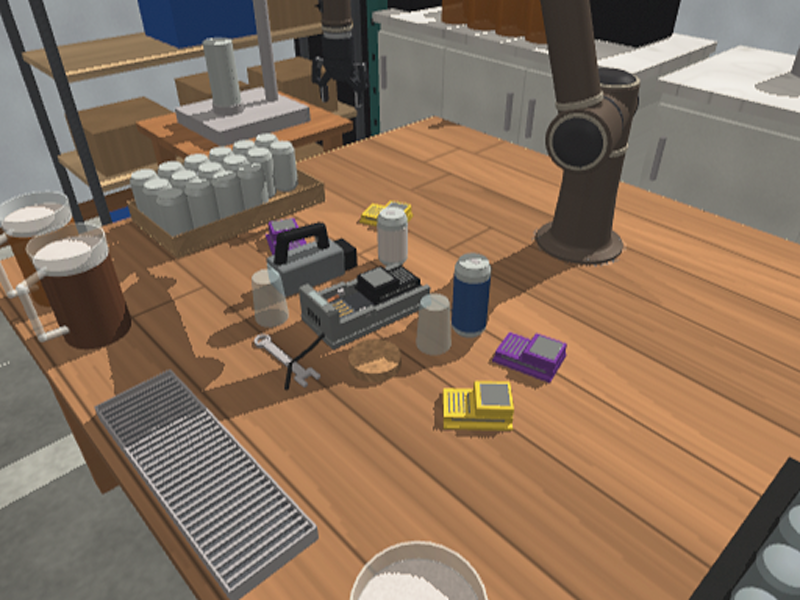

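The top view shows the black pack in the dock, with its ribbed deck at (438,317), its housing at (443,277) and the back stop at (448,188). Look-alikes are purple at (245,345) and (648,282), and yellow at (235,240) and (610,440). I choose the black one in the dock, and will check it in a close crop.

Run:
```python
from h import *
p,W=pts('top')
c=p[105:225,245:320]; cv2.imwrite('pics/crop.png',cv2.resize(c[...,::-1],None,fx=5,fy=5,interpolation=cv2.INTER_CUBIC))
R=W[105:225,245:320].reshape(-1,3); 
for lo,hi in [(69,79),(50,58),(42,49),(76,84)]:
    m=(R[:,2]>lo)&(R[:,2]<hi); q=R[m]
    r=cv2.minAreaRect(q[:,:2].astype(np.float32)); print(lo,hi,m.sum(),r, np.median(q[:,2]))
for u,v in [(443,277),(438,317),(448,188),(408,320),(470,320)]:
    print(u,v,W[int(v*.64),int(u*.64)])
# bystanders
for n,u,v in [('can',325,332),('glassA',340,280),('can2',520,370),('coaster',358,207),('coder',555,250),('handle',568,240),('glassB',516,165)]:
    print(n,W[int(v*.64),int(u*.64)])
```

```text
69 79 771 ((600.8868408203125, -128.6680908203125), (118.76945495605469, 226.47767639160156), 73.09979248046875) 75.35991399318505
50 58 924 ((569.3005981445312, -142.39791870117188), (132.47657775878906, 270.1737060546875), 83.79285430908203) 54.102288581103494
42 49 809 ((564.9288940429688, -143.0863494873047), (134.36166381835938, 269.7234802246094), 84.07843780517578) 45.69662262818974
76 84 666 ((577.0919799804688, -134.08628845214844), (112.69170379638672, 175.43258666992188), 84.33653259277344) 79.58754478479227
443 277 [ 520.30247461 -128.33675052   76.37966009]
438 317 [ 462.19650818 -121.68369388   55.63317361]
448 188 [ 654.16647232 -137.61277179   82.1946837 ]
408 320 [458.28270735 -76.46463038  48.02731403]
470 320 [ 456.74424177 -170.29912277   48.55514692]
can [441.41166664  39.99785242 159.57702675]
glassA [516.06944309  24.4622045  100.35302839]
can2 [ 383.62280519 -230.51729723  125.47596573]
coaster [638.15392716  -0.87922438  24.24521717]
coder [ 559.01782846 -301.58602454   68.20083179]
handle [ 567.48952601 -304.62446553  128.70810657]
glassB [ 683.77291939 -238.4900857   102.3897513 ]
```

View pics/crop.png

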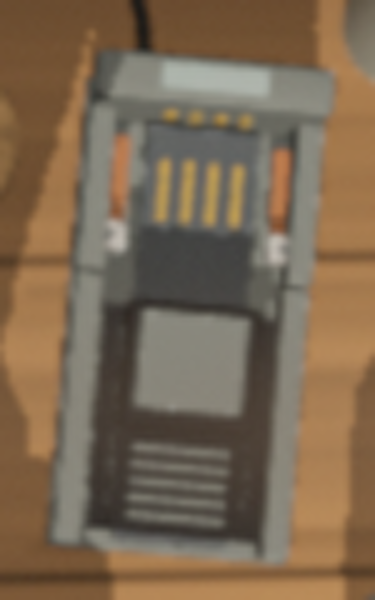

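The crop confirms the black pack: ribbed deck at crop (180,485), housing at (192,362), bars at (115,237) and (277,248), and back stop at the top. Next I get the yaw and position by casting pixels onto the known heights.

```bash
cat >> h.py <<'E'
def ray(n,u,v,z):
    f=np.load('pics/%s.npz'%n);K=f['K'];T=f['T']
    r=T[:3,:3]@np.linalg.solve(K,[u,v,1.]);o=T[:3,3]
    return o+r*(z-o[2])/r[2]
E
python3 - <<'E'
from h import *
for n,x,y,z in [('frontL',52,543,46),('frontR',285,562,46),('backL',97,52,80),('backR',333,72,80),('stopFL',95,97,80),('stopFR',328,118,80),
 ('deckribs top',182,446,54),('ribs bot',174,524,54),('housTL',137,310,74),('housTR',252,318,74),('housBL',132,408,74),('housBR',247,415,74),('barL',115,250,47),('barR',276,262,47),('wallL inner bot',88,530,46),('inner R bot',266,545,46)]:
    print(n,np.round(ray('top',245+x/5-.4,105+y/5-.4,z),1))
E
```

```text
frontL [436.5 -61.7  46. ]
frontR [ 425.4 -173.8   46. ]
backL [667.1 -86.1  80. ]
backR [ 656.4 -197.5   80. ]
stopFL [645.7 -84.8  80. ]
stopFR [ 634.5 -194.6   80. ]
deckribs top [ 481.8 -124.6   54. ]
ribs bot [ 444.6 -120.    54. ]
housTL [ 545.4 -103.1   74. ]
housTR [ 540.9 -157.3   74. ]
housBL [499.2 -99.9  74. ]
housBR [ 495.1 -153.9   74. ]
barL [577.5 -94.5  47. ]
barR [ 570.6 -172.6   47. ]
wallL inner bot [442.4 -79.1  46. ]
inner R bot [ 433.8 -164.8   46. ]
```

Results agree with the given sizes (front-to-back 232 mm against 236):
- **Dock:** centre (546,-130), yaw about -5.8°.
- **Pack:** origin about (495,-126), so the slide is about 91 mm.

I stay high to clear the short can, with the gripper shut.

Call:
{"method": "step_arm", "body": {
  "steps": [
    {"gripper": 1,"x": 45,"y": -38,"z": 0,"az": 5},
    {"gripper": 1,"x": 80,"y": -67,"z": 0,"az": 12},
    {"gripper": 1,"x": 118,"y": -99,"z": 0,"az": 20},
    {"gripper": 1,"x": 156,"y": -131,"z": 0,"az": 28.4},
    {"gripper": 1,"x": 194,"y": -163,"z": 0,"az": 28.4},
    {"gripper": 1,"x": 232,"y": -195,"z": 0,"az": 28.4},
    {"gripper": 1,"x": 270,"y": -227,"z": 0,"az": 28.4},
    {"gripper": 1,"x": 308,"y": -259,"z": 0,"az": 28.4}
  ]
}}

```text
schema error: expected keys gripper, x, y, z, ax, ay, az
```

Call:
{"method": "step_arm", "body": {
  "steps": [
    {"gripper": 1,"x": 38,"y": -32,"z": 0,"ax": 0,"ay": 0,"az": 5},
    {"gripper": 1,"x": 76,"y": -64,"z": 0,"ax": 0,"ay": 0,"az": 12},
    {"gripper": 1,"x": 114,"y": -96,"z": 0,"ax": 0,"ay": 0,"az": 20},
    {"gripper": 1,"x": 152,"y": -128,"z": 0,"ax": 0,"ay": 0,"az": 28.4},
    {"gripper": 1,"x": 190,"y": -160,"z": 0,"ax": 0,"ay": 0,"az": 28.4},
    {"gripper": 1,"x": 228,"y": -192,"z": 0,"ax": 0,"ay": 0,"az": 28.4},
    {"gripper": 1,"x": 266,"y": -224,"z": 0,"ax": 0,"ay": 0,"az": 28.4},
    {"gripper": 1,"x": 304,"y": -256,"z": 0,"ax": 0,"ay": 0,"az": 28.4}
  ]
}}

```text
clock: 0.9
tcp_pos: [422.4, -222.5, 404.4]
ee_rot: [[0.995, -0.102, -0.0], [-0.102, -0.995, 0.0], [-0.0, -0.0, -1.0]]
ft_force: [0.6, 0.6, -0.4]
finger_gap: 0.1
gripper_force: 0.0
```

Call:
{"method": "step_arm", "body": {
  "steps": [
    {"gripper": 1,"x": 14,"y": -34,"z": 0,"ax": 0,"ay": 0,"az": 0},
    {"gripper": 1,"x": 28,"y": -69,"z": 0,"ax": 0,"ay": 0,"az": 0},
    {"gripper": 1,"x": 42,"y": -103,"z": 0,"ax": 0,"ay": 0,"az": 0},
    {"gripper": 1,"x": 42,"y": -103,"z": 40,"ax": 0,"ay": 0,"az": 0},
    {"gripper": 1,"x": 42,"y": -103,"z": 80,"ax": 0,"ay": 0,"az": 0},
    {"gripper": 1,"x": 42,"y": -103,"z": 120,"ax": 0,"ay": 0,"az": 0},
    {"gripper": 1,"x": 42,"y": -103,"z": 145,"ax": 0,"ay": 0,"az": 0},
    {"gripper": 1,"x": 42,"y": -103,"z": 145,"ax": 0,"ay": 0,"az": 0}
  ]
}}

```text
clock: 1.7
tcp_pos: [471.7, -125.3, 255.4]
ee_rot: [[0.995, -0.102, -0.01], [-0.102, -0.995, 0.004], [-0.01, -0.003, -1.0]]
ft_force: [-1.1, 0.3, -0.9]
finger_gap: 0.1
gripper_force: 0.0
```

Run:
```python
from h import *
s=env.get_state(); print(s['tcp_pos'],s['ft_force'])
a,_=grab('wrist'); cv2.imwrite('pics/w1.png',a[...,::-1])
c=imaging.get_calibration('wrist'); print(c['pose'].round(2))
t=np.array([*s['tcp_pos'][:2],s['tcp_pos'][2]-173])
q=np.linalg.inv(c['pose'])@[*t,1]; uv=c['intrinsics']@q[:3]; print(uv[:2]/uv[2])
```

```text
[ 471.71582949 -125.26610796  255.44011074] [-1.13485313  0.34783496 -0.88811434]
[[-1.0000e-01 -9.6000e-01 -2.7000e-01  5.4178e+02]
 [-9.9000e-01  1.0000e-01  3.0000e-02 -1.3160e+02]
 [-0.0000e+00  2.7000e-01 -9.6000e-01  2.2588e+02]
 [ 0.0000e+00  0.0000e+00  0.0000e+00  1.0000e+00]]
[255.89987691 252.32583351]
```

View pics/w1.png

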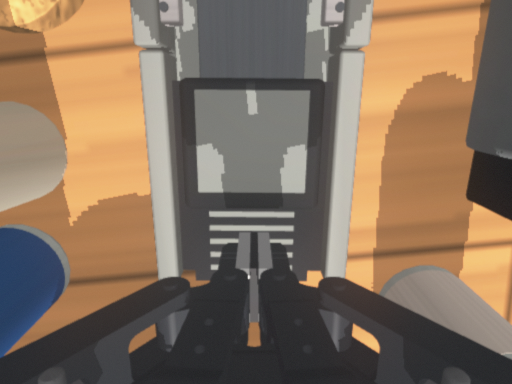

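The wrist view shows the housing top between rows 80 and 208, columns 180 to 325. The shut fingertips are over the ribbed deck at (255,250), laterally centred. I compute the distance to the wall.

Run:
```python
from h import *
s=env.get_state(); R=s['ee_rot']; tip=s['tcp_pos']+R@[0,0,173]
print(tip)
for n,u,v,z in [('rear',252,208,74),('front',252,80,74),('L',181,150,74),('R',325,150,74)]:
    p=ray('wrist',u,v,z); print(n,p.round(1),(R.T@(p-tip)).round(1))
```

```text
[ 472.23195434 -125.49728529   84.7679637 ]
rear [ 489.6 -124.6   74. ] [17.3 -2.6 10.7]
front [ 546.9 -130.6   74. ] [74.9 -2.5 10.4]
L [520.4 -95.6  74. ] [ 44.9 -34.6  10.6]
R [ 513.8 -160.2   74. ] [44.9 30.4 10.5]
```

Call:
{"method": "step_arm", "body": {
  "steps": [
    {"gripper": 1,"x": 1,"y": -2,"z": 12,"ax": 0,"ay": 0,"az": 0},
    {"gripper": 1,"x": 2,"y": -2,"z": 22,"ax": 0,"ay": 0,"az": 0},
    {"gripper": 1,"x": 2,"y": -2,"z": 28,"ax": 0,"ay": 0,"az": 0},
    {"gripper": 1,"x": 2,"y": -2,"z": 32,"ax": 0,"ay": 0,"az": 0},
    {"gripper": 1,"x": 2,"y": -2,"z": 35,"ax": 0,"ay": 0,"az": 0},
    {"gripper": 1,"x": 2,"y": -2,"z": 35,"ax": 0,"ay": 0,"az": 0}
  ]
}}

```text
clock: 2.35
tcp_pos: [478.6, -125.2, 232.6]
ee_rot: [[0.995, -0.101, 0.0], [-0.101, -0.995, -0.001], [0.0, 0.001, -1.0]]
ft_force: [-17.0, 4.5, 51.2]
finger_gap: -0.2
gripper_force: 24.5
```

The force is higher than expected at this height, so I look before doing anything else.

Run:
```python
from h import *
s=env.get_state(); print(s['tcp_pos'],s['ft_force'],s['moment'])
a,_=grab('wrist'); b,_=grab('scene')
c=cv2.resize(b[150:230,180:300],None,fx=4,fy=4,interpolation=cv2.INTER_CUBIC)
o=np.zeros((384,512+480,3),np.uint8);o[:,:512]=a;o[:320,512:]=c
cv2.imwrite('pics/w2.png',cv2.resize(o[...,::-1],(800,310),interpolation=cv2.INTER_AREA))
s=env.get_state(); print(s['tcp_pos'],s['ft_force'],s['moment'],s['qpos'])
_,W=pts('wrist'); 
for v in (20,60,120,150,170,190,200,205,210,220,230): print(v,W[v,[205,252,300]].round(0).tolist())
```

```text
[ 478.62921775 -125.24612369  232.62926619] [-17.02076538   4.5434498   51.17509485] [0.8722201  2.61768829 0.02344898]
[ 478.51137106 -125.19429391  232.614256  ] [-17.06081842   5.40931036  51.05007629] [0.81828253 2.56079218 0.04579031] [-3.43833078e-01  3.06229997e-01  2.04765569e+00 -6.01022757e-04
  7.86802030e-01  1.32860184e+00]
20 [[587.0, -111.0, 23.0], [585.0, -134.0, 23.0], [582.0, -157.0, 24.0]]
60 [[569.0, -109.0, 23.0], [567.0, -132.0, 24.0], [564.0, -156.0, 24.0]]
120 [[542.0, -110.0, 61.0], [540.0, -130.0, 62.0], [538.0, -149.0, 62.0]]
150 [[529.0, -109.0, 61.0], [527.0, -128.0, 61.0], [525.0, -149.0, 61.0]]
170 [[521.0, -108.0, 63.0], [519.0, -128.0, 63.0], [517.0, -148.0, 62.0]]
190 [[512.0, -106.0, 63.0], [510.0, -127.0, 63.0], [508.0, -147.0, 61.0]]
200 [[508.0, -106.0, 62.0], [506.0, -126.0, 62.0], [503.0, -147.0, 62.0]]
205 [[505.0, -105.0, 62.0], [503.0, -126.0, 63.0], [501.0, -147.0, 62.0]]
210 [[503.0, -105.0, 62.0], [501.0, -126.0, 62.0], [499.0, -147.0, 61.0]]
220 [[498.0, -104.0, 61.0], [496.0, -125.0, 60.0], [494.0, -146.0, 61.0]]
230 [[nan, nan, nan], [491.0, -125.0, 60.0], [489.0, -146.0, 61.0]]
```

View pics/w2.png

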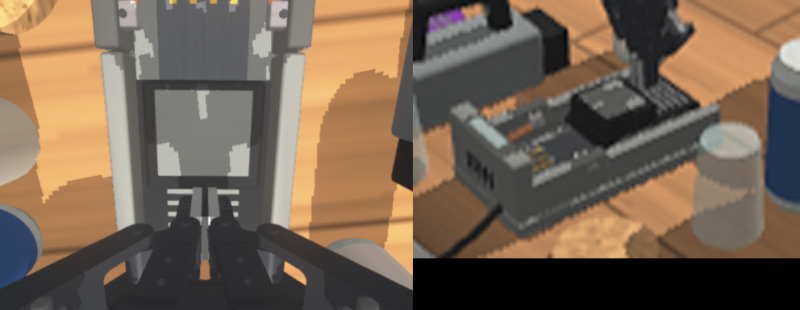

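The housing top is at 62, so the bed is simply on its hard stop. The shut fingertips reach about 187 mm, not 173 mm. The tips stand on the deck next to the wall. I ease up by about 8 mm of command and then slide.

Call:
{"method": "step_arm", "body": {
  "steps": [
    {"gripper": 1,"x": 0,"y": 0,"z": -4,"ax": 0,"ay": 0,"az": 0},
    {"gripper": 1,"x": 0,"y": 0,"z": -7,"ax": 0,"ay": 0,"az": 0},
    {"gripper": 1,"x": 2,"y": 0,"z": -7,"ax": 0,"ay": 0,"az": 0},
    {"gripper": 1,"x": 4,"y": 0,"z": -7,"ax": 0,"ay": 0,"az": 0}
  ]
}}

```text
clock: 2.85
tcp_pos: [479.7, -125.1, 233.8]
ee_rot: [[0.995, -0.101, -0.005], [-0.101, -0.995, -0.0], [-0.005, 0.001, -1.0]]
ft_force: [-10.4, 0.9, 14.0]
finger_gap: -0.3
gripper_force: 8.5
```

Call:
{"method": "step_arm", "body": {
  "steps": [
    {"gripper": 1,"x": 5,"y": 0,"z": 0,"ax": 0,"ay": 0,"az": 0},
    {"gripper": 1,"x": 10,"y": 0,"z": 0,"ax": 0,"ay": 0,"az": 0},
    {"gripper": 1,"x": 15,"y": 0,"z": 0,"ax": 0,"ay": 0,"az": 0},
    {"gripper": 1,"x": 20,"y": 0,"z": 0,"ax": 0,"ay": 0,"az": 0}
  ]
}}

```text
clock: 3.25
tcp_pos: [499.3, -126.9, 233.7]
ee_rot: [[0.995, -0.101, -0.006], [-0.101, -0.995, 0.001], [-0.006, -0.0, -1.0]]
ft_force: [-10.4, 0.9, 16.4]
finger_gap: -0.1
gripper_force: 9.7
```

Call:
{"method": "step_arm", "body": {
  "steps": [
    {"gripper": 1,"x": 5,"y": 0,"z": 0,"ax": 0,"ay": 0,"az": 0},
    {"gripper": 1,"x": 10,"y": 0,"z": 0,"ax": 0,"ay": 0,"az": 0},
    {"gripper": 1,"x": 15,"y": 0,"z": 0,"ax": 0,"ay": 0,"az": 0},
    {"gripper": 1,"x": 20,"y": 0,"z": 0,"ax": 0,"ay": 0,"az": 0},
    {"gripper": 1,"x": 25,"y": 0,"z": 0,"ax": 0,"ay": 0,"az": 0},
    {"gripper": 1,"x": 30,"y": 0,"z": 0,"ax": 0,"ay": 0,"az": 0},
    {"gripper": 1,"x": 35,"y": 0,"z": 0,"ax": 0,"ay": 0,"az": 0}
  ]
}}

```text
clock: 3.95
tcp_pos: [534.3, -130.6, 233.8]
ee_rot: [[0.995, -0.101, -0.005], [-0.101, -0.995, 0.001], [-0.005, -0.0, -1.0]]
ft_force: [-9.1, 0.6, 14.8]
finger_gap: 0.3
gripper_force: 8.5
```

Call:
{"method": "step_arm", "body": {
  "steps": [
    {"gripper": 1,"x": 5,"y": 0,"z": 0,"ax": 0,"ay": 0,"az": 0},
    {"gripper": 1,"x": 10,"y": 0,"z": 0,"ax": 0,"ay": 0,"az": 0},
    {"gripper": 1,"x": 15,"y": 0,"z": 0,"ax": 0,"ay": 0,"az": 0},
    {"gripper": 1,"x": 20,"y": 0,"z": 0,"ax": 0,"ay": 0,"az": 0},
    {"gripper": 1,"x": 25,"y": 0,"z": 0,"ax": 0,"ay": 0,"az": 0},
    {"gripper": 1,"x": 29,"y": 0,"z": 0,"ax": 0,"ay": 0,"az": 0},
    {"gripper": 1,"x": 31,"y": 0,"z": 0,"ax": 0,"ay": 0,"az": 0}
  ]
}}

```text
clock: 4.65
tcp_pos: [562.6, -133.3, 233.5]
ee_rot: [[0.995, -0.1, -0.016], [-0.1, -0.995, 0.002], [-0.016, -0.001, -1.0]]
ft_force: [-19.2, 1.8, 22.6]
finger_gap: 0.4
gripper_force: 14.8
```

Call:
{"method": "step_arm", "body": {
  "steps": [
    {"gripper": 1,"x": 2,"y": 0,"z": 0,"ax": 0,"ay": 0,"az": 0},
    {"gripper": 1,"x": 4,"y": 0,"z": 0,"ax": 0,"ay": 0,"az": 0},
    {"gripper": 1,"x": 6,"y": 0,"z": 0,"ax": 0,"ay": 0,"az": 0}
  ]
}}

```text
clock: 4.95
tcp_pos: [568.4, -133.9, 233.6]
ee_rot: [[0.995, -0.101, -0.015], [-0.101, -0.995, 0.003], [-0.016, -0.001, -1.0]]
ft_force: [-18.5, 1.4, 19.8]
finger_gap: 0.1
gripper_force: 13.6
```

Run:
```python
from h import *
s=env.get_state(); R=s['ee_rot']; print(s['tcp_pos'],s['ft_force'])
a,_=grab('wrist'); b,_=grab('top')
c=cv2.resize(b[105:225,245:320],(240,384),interpolation=cv2.INTER_CUBIC)
cv2.imwrite('pics/w3.png',np.hstack([a,c])[...,::-1])
```

```text
[ 568.42670312 -133.8768625   233.58693849] [-18.52702234   1.40004246  19.75261138]
```

View pics/w3.png

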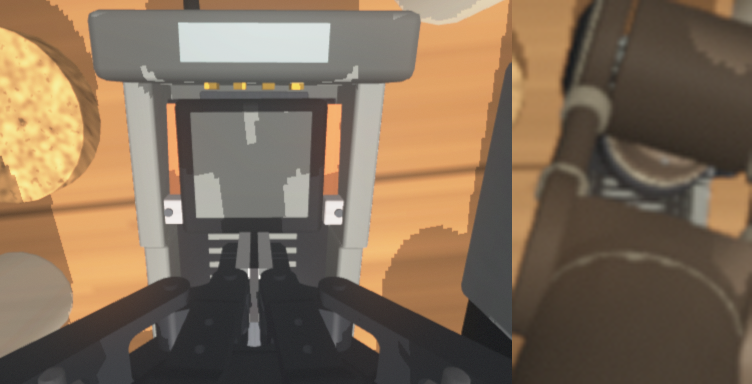

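The pack is under the bars: its front edge is at row 100 and the stop's lower edge is near row 88, so a few millimetres remain. I keep pushing.

Call:
{"method": "step_arm", "body": {
  "steps": [
    {"gripper": 1,"x": 2,"y": 0,"z": 0,"ax": 0,"ay": 0,"az": 0},
    {"gripper": 1,"x": 4,"y": 0,"z": 0,"ax": 0,"ay": 0,"az": 0},
    {"gripper": 1,"x": 5,"y": 0,"z": 0,"ax": 0,"ay": 0,"az": 0}
  ]
}}

```text
clock: 5.35
tcp_pos: [573.7, -134.4, 233.6]
ee_rot: [[0.995, -0.101, -0.014], [-0.101, -0.995, 0.002], [-0.015, -0.001, -1.0]]
ft_force: [-17.3, 1.5, 20.1]
finger_gap: -0.1
gripper_force: 13.4
```

Call:
{"method": "step_arm", "body": {
  "steps": [
    {"gripper": 1,"x": 2,"y": 0,"z": 0,"ax": 0,"ay": 0,"az": 0},
    {"gripper": 1,"x": 4,"y": 0,"z": 0,"ax": 0,"ay": 0,"az": 0},
    {"gripper": 1,"x": 4,"y": 0,"z": 0,"ax": 0,"ay": 0,"az": 0}
  ]
}}

```text
clock: 5.65
tcp_pos: [575.9, -134.7, 233.5]
ee_rot: [[0.995, -0.1, -0.022], [-0.1, -0.995, 0.004], [-0.022, -0.001, -1.0]]
ft_force: [-23.8, 1.8, 26.9]
finger_gap: -0.1
gripper_force: 17.5
```

Call:
{"method": "step_arm", "body": {
  "steps": [
    {"gripper": 1,"x": 2,"y": 0,"z": 0,"ax": 0,"ay": 0,"az": 0},
    {"gripper": 1,"x": 3,"y": 0,"z": 0,"ax": 0,"ay": 0,"az": 0},
    {"gripper": 1,"x": 3,"y": 0,"z": 0,"ax": 0,"ay": 0,"az": 0}
  ]
}}

```text
clock: 5.95
tcp_pos: [577.1, -134.8, 233.3]
ee_rot: [[0.995, -0.1, -0.029], [-0.1, -0.995, 0.005], [-0.029, -0.002, -1.0]]
ft_force: [-29.1, 2.1, 30.7]
finger_gap: -0.1
gripper_force: 21.2
```

The tip position has not moved for the last two pushes while the push force rose to 29 N, so the pack is against the stop. I ease off the push a little, then lift away.

Call:
{"method": "step_arm", "body": {
  "steps": [
    {"gripper": 1,"x": -3,"y": 0,"z": 0,"ax": 0,"ay": 0,"az": 0},
    {"gripper": 1,"x": -4,"y": 0,"z": -4,"ax": 0,"ay": 0,"az": 0},
    {"gripper": 1,"x": -5,"y": 0,"z": -8,"ax": 0,"ay": 0,"az": 0},
    {"gripper": 1,"x": -10,"y": 0,"z": -14,"ax": 0,"ay": 0,"az": 0},
    {"gripper": 1,"x": -12,"y": 0,"z": -40,"ax": 0,"ay": 0,"az": 0},
    {"gripper": 1,"x": -12,"y": 0,"z": -80,"ax": 0,"ay": 0,"az": 0},
    {"gripper": 1,"x": -12,"y": 0,"z": -80,"ax": 0,"ay": 0,"az": 0}
  ]
}}

```text
clock: 6.65
tcp_pos: [575.4, -135.2, 318.9]
ee_rot: [[0.995, -0.102, 0.014], [-0.102, -0.995, -0.004], [0.015, 0.003, -1.0]]
ft_force: [0.9, 0.7, 0.9]
finger_gap: -0.1
gripper_force: 0.0
```

Run:
```python
from h import *
s=env.get_state(); print(s['tcp_pos'],s['ft_force'])
a,_=grab('wrist'); b,_=grab('scene')
c=cv2.resize(b[140:230,180:300],(512,384),interpolation=cv2.INTER_CUBIC)
cv2.imwrite('pics/w4.png',cv2.resize(np.hstack([a,c])[...,::-1],(800,300),interpolation=cv2.INTER_AREA))
_,W=pts('wrist')
D=[.9949,-.1011]; O=np.array([546.4,-129.8])
for v in range(60,260,6): 
    w=W[v,252]; print(v,w.round(1),((w[:2]-O)@D).round(1))
```

```text
[ 575.36020539 -135.24788564  318.89504265] [0.92959751 0.66374964 0.9218744 ]
60 [ 679.6 -144.4    1.9] 134.0
66 [ 6.753e+02 -1.439e+02  1.000e-01] 129.7
72 [ 663.7 -142.9   77.1] 118.0
78 [ 660.2 -142.5   79.4] 114.5
84 [ 656.7 -142.1   81.1] 110.9
90 [ 653.3 -141.8   79.1] 107.6
96 [ 649.8 -141.4   81.1] 104.1
102 [ 646.4 -141.    79.7] 100.6
108 [ 642.9 -140.7   79.1] 97.1
114 [ 639.  -140.2   65.3] 93.2
120 [ 635.2 -139.8   64.9] 89.3
126 [ 631.3 -139.4   65.6] 85.5
132 [ 627.4 -139.    65.4] 81.6
138 [ 623.4 -138.6   64.3] 77.5
144 [ 619.6 -138.2   65.4] 73.6
150 [ 615.8 -137.8   67.4] 69.9
156 [ 611.6 -137.4   65.6] 65.6
162 [ 607.8 -137.    67. ] 61.8
168 [ 603.4 -136.5   65.7] 57.4
174 [ 599.2 -136.1   65.1] 53.1
180 [ 595.  -135.6   65.1] 48.9
186 [ 591.1 -135.2   66.7] 45.1
192 [ 586.5 -134.8   65.2] 40.4
198 [ 577.  -133.7   46.6] 30.8
204 [ 571.9 -133.2   45.4] 25.8
210 [ 567.1 -132.7   45.3] 20.9
216 [ 562.3 -132.2   45.2] 16.0
222 [ 557.4 -131.7   45.1] 11.1
228 [ 552.8 -131.2   46.2] 6.5
234 [ 590.2 -135.3  152.2] 44.2
240 [ 590.  -135.3  158.3] 43.9
246 [ 589.6 -135.3  163.7] 43.6
252 [ 589.5 -135.2  169. ] 43.4
258 [ 589.8 -135.3  175. ] 43.8
```

View pics/w4.png

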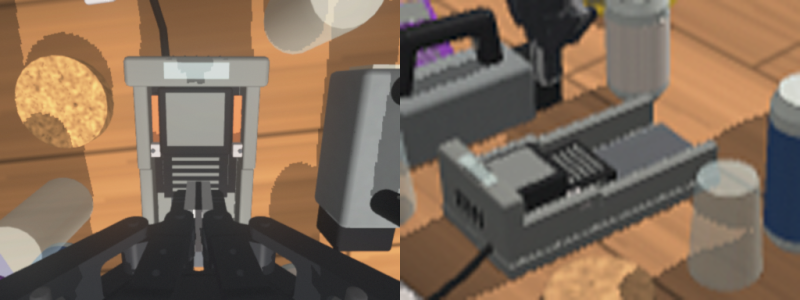

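The pack lies against the stop with its top at 66 mm, so it is held about 8 mm down. The arm is clear and the bystanders stand where they were.

```bash
python3 -c "
from cell import env
print(env.job_done())"
```

```text
the job is handed in; nothing more can be done
None
```

The pack is fully home against the back stop, held about 8 mm down by the leaf springs with the arm clear, and the job is handed in. One brief 51 N fingertip push, while I was finding the contact height, put the bed on its hard stop.

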